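Wedge the rocking lamp tester

TASK

The lamp tester rocks on the steel bench because the screw foot at its near right corner, the one nearest the wedge, has lost its rubber pad and is too short. With your fingertips, push the loose wooden wedge along the bench, thin end first, under that foot until the wedge takes the weight and the tester stands level with its other three feet on the bench, then press down firmly on the diagonally opposite corner to check that the tester no longer rocks, and take the hand clear. Only push and press: lift nothing, leave the tester standing where it is, and do not disturb the other things on the bench.

Things in the scene. Friction and masses are not known exactly. Their poses are not given: they have to be found in the camera images.
- tester: Lamp tester, 2.3 kg: cast aluminium bed 200 x 280 mm with cradle, black tunnel and meter box. Origin: middle of its four feet (x +-80, y +-120 mm), level with the padded feet's undersides; +y along it to the meter box. Bed and lug tops 40 mm, power pack (x -60 to -24, y -99 to -41) 75 mm, highest point 93 mm up. It starts leaning on the short foot with about 3 N; z is vertical when level
- short_foot (a point): Lowest point of the short foot at x -80, y -120 mm of the tester: a bare steel stud with a domed end (15 mm radius), under a round lug of 20 mm radius, 26 mm high underneath when level. It ends 5 to 9 mm above the undersides of the other three feet (differs each time) and is seized in the tester; at the start it rests on the bench
- press_corner (a point): The middle of the flat round top (40 mm across) of the corner lug diagonally opposite the short foot, the corner to press on; 40 mm above that corner's foot. It starts 5 to 9 mm higher than when the tester stands level
- far_foot: The padded foot under the press corner, a black rubber dome of 15 mm radius, 21 mm high. Origin: its lowest point, at bench height when it stands on the bench; starts 5 to 9 mm in the air
- wedge: Loose plain hardwood wedge, 110 mm long, 50 mm wide, 2 mm thick at the thin end, 20.3 mm at the heel (rises 1 in 6), 70 g, flat on the bench, thin end roughly towards the short foot and 30 to 60 mm short of it. Origin: centre of its flat underside; x along it towards the thin end, z up
- wedge_heel (a point): Middle of the lower edge of the wedge's upright heel face (50 mm wide, 20 mm high), the face to push on. The push needs an even 3 to 6 N or so while the wedge raises the tester, and climbs to about 10 N once the opposite foot stands on the bench and the wedge is tight; pushed much beyond that, the whole tester slides along
- wedge_tip (a point): Middle of the lower edge of the wedge's thin end. At the start the wedge's axis may pass up to about 45 mm to either side of the short foot; nudged sideways at the heel, the wedge turns about a point some 80 mm ahead of the heel
- lamp_a: Bystander: cap lamp head of grey aluminium lying lens up, 68 mm across, 46 mm high, rubber cable stub on one side; origin at its underside, beside the wedge's path
- lamp_b: Bystander: a like cap lamp head, beyond the tester
- lamp_c: Bystander: a like cap lamp head, left of the tester
- boot: Bystander: squat black rubber battery boot, an open box 98 x 62 x 46 mm; origin at its underside, left of the tester
- tally: Bystander: brass tally disc 38 mm across, 4 mm thick, flat on the bench near the tester's far right corner; origin at its underside
- lens_cover: Bystander: domed green glass lens cover 64 mm across, 16 mm high, left of the tester's meter box; origin at its underside
There are look-alikes about, which are no part of the job. Of the things shaped like the wedge, the wooden one is meant.

How it is judged (in metres and radians):
On the way, in this order (a step that is already met when the one before it is completed fails the run):
1. the wedge bears under the short foot and the tester stands level with the opposite foot on the bench (angle between tester's own z axis and vertical below 0.012 rad and contact force between wedge and tester above 1 N and contact force between far_foot and anything else above 0.5 N), for 0.2 s.
2. the fingers press down on the diagonally opposite corner with more than 4 N and the tester stays level (contact force between the fingers and tester above 4 N and horizontal distance between the grasp point and press_corner below 0.06 m and angle between tester's own z axis and vertical below 0.012 rad), for 0.1 s.
At the end, for the whole second after the job is handed in: The tester stands level within 0.012 rad (0.7 degrees), the wedge carries more than 1 N under its short foot and the opposite foot more than 0.5 N on the bench; the tester has shifted less than 15 mm (press corner less than 25 mm) and both are at rest (all of step 1 and distance of tester from where it was at the start of the episode below 0.015 m and distance of press_corner from where it was at the start of the episode below 0.025 m and linear speed of each of tester, wedge below 0.01 m/s); the robot touches nothing.
It fails at once if the wedge is lifted off the bench (height (world z) of wedge above 0.012 m).
It fails at once if the tester is lifted off the bench (height (world z) of tester above 0.015 m).
It fails at once if a bystander is shifted more than 20 mm (distance of any of lamp_a, lamp_b, lamp_c, boot, tally, lens_cover from where it was at the start of the episode above 0.02 m).
It also fails if it takes over 64 s, if anything falls off the work surface, if the arm or the gripper's body presses on something with over 40 N, if the wrist force passes 120 N, or if a joint passes its speed limit or range.

ROBOT

A 6-joint arm with a two-finger parallel gripper is mounted at the origin on the work surface. World frame = base frame: x ahead of the robot, y to its left, z up, the work surface at z = 0. Lengths are in mm, angles in rad, forces in N, time in s.
With the tool pointing down it reaches from about 275 to 1000 mm from the base axis. Payload 8.4 kg.
Tool frame: the origin (TCP) lies on the centre line of the jaws, within the pads' length; the fingertips stand r.tip_reach ahead of it and the grasp point (between the pads) lies 3 mm ahead of it (r.tip_reach is the distance from the TCP to the fingertips, in mm); z points along the fingers, y is the direction in which the jaws open and shut (so a half turn about z gives the same grasp; the last joint's range is limited). The gripper opens to 85 mm and grips with 20 to 120 N. Pads are 22 mm wide; open, the fingers measure 114 mm over their backs; the gripper's body (76 mm by 85 mm) begins 54 mm behind the grasp point. The pads swing forward as they close: fully open they stand 13 mm farther back than shut.
Start: joints at [-1.213, 0.353, 1.633, -0, 1.155, -0.002], TCP at [220.053, -584.983, 253.281] pointing down, gripper open.
Joint ranges: [-2.63, 2.63], [-0.92, 2.1], [0.06, 2.66], [-1.3, 4.44], [0, 2.69], [-3.02, 3.02]. Speed limits (rad/s): [2.22, 2.22, 2.79, 3.14, 3.14, 3.14].

INTERFACE

Orientations are given as [roll, pitch, yaw] about the fixed x, y, z axes, in that order (R = Rz(yaw) Ry(pitch) Rx(roll)).
In Python, from rig import sense, optics, r, nets gives the robot as it stands. The module is installed in compiled form; this text tells all that it offers.
- The arm moves only by the tool carry_out, never from a script. Its argument "increments" is a list that holds one entry, the list of rows, each a list of 6 numbers: the shift along the tool's x, y, z normalised to -1 to 1, where 1 is 40 cm, then the turn, a rotation vector about the tool's x, y, z normalised to -1 to 1, where 1 is 60 degrees. A call has 1 to 5 rows; each row is the pose to reach, as a shift and turn from the pose commanded when the call began, along the tool's axes at that moment; what a row does not reach only later rows make up. A row lasts 1/12 s, in which the tool goes at most 41.7 mm and 7.16 degrees, less where a joint would pass 70% of its speed; a pose out of reach is approached as far as the arm can. A call with a number of a shift or a turn outside -1 to 1 is refused whole. A call with a gripper value outside its range is refused whole. "hand" is the closure, from 0 (fully open) to 1 (shut), set as the call begins (left out, the last holds). The fingers move at their own pace and stop on an object; "squeeze" is the grip in N (left out, the last holds). Time passes only in rows, so rows that repeat a pose let the fingers close. It gives the time, the measured TCP pose, the force and the opening at its end, in the units of the state.
- sense(): the state, without advancing time (a new reading comes with each control period).
- optics.grab_frame(name): name is "side" or "top" or "wrist"; returns a dict with "img" (384x512x3 uint8, red, green, blue), "range_z" (384x512 float32, mm along the optical axis (not along the pixel's ray), 0 where there is no reading), "fov_y" (degrees; the focal length in pixels is half the picture's height over the tangent of half this angle, whatever the lens; pixels are square), "cx", "cy" (the principal point, pixels), "R" (3x3) and "t" (3): a world point X has camera coordinates R X + t. Camera axes: x right, y down, z forward; pixel columns grow to the right and rows downward; lengths in mm; the calibration is good to about 2 mm. A picture is of the moment at which its call begins.
- r.sign_off(): hands the job in, once; it reports no verdict.
Trained networks look in the newest picture that a camera, given by its name, has taken for a name from the list of things; names that differ only in an ending like _2 or _b are one class to them, and where a whole thing is asked for, a point or a joint stands for the part that bears it (a point fixed in the world has none). Each returns a list of dicts, best first, with "confidence" (0 to 1); they miss things now and then, are a little off and sometimes report something else, mostly with a low value. They report only what shows in the picture. A call takes as long as a camera call. They do not tell look-alikes from the thing itself.
- nets.trace(target, camera): "mask" (384x512 bool, what is visible of it).
- nets.tip_of(target, camera): "point" ([x, y, z] in mm, in world coordinates, good to about 4 mm: a listed point, or the origin of a listed thing).
The state is a dict: "clock": time; "qpos": joint angles; "qvel": joint speeds; "joint_efforts": joint torques, N m; "eef_pos": TCP position; "tcp_rot": TCP orientation; "contact_force": force on the tool from outside, world axes, zero at the start; "wrist_torque": the same for the moment, N m; "opening": opening from 0.0 (shut) to 1.0 (fully open).
Only numpy, scipy, OpenCV 4.12 (cv2) and the standard library are available. Lean on these libraries where they do the work, as an engineer would, in place of code of your own. Each camera call takes 0.05 s, during which the arm holds its last target.

## Working session

There is one attempt and no reset: what is moved stays moved. The work goes in short steps, Python scripts to look and compute and a tool call to move; the robot and the scene stay as the last step left them, time stands still between calls to the robot, and variables do not carry over. Pictures are saved under pics/ and viewed, and the job is handed in when it is done.

Besides the shell and the picture viewer there is one more tool, called after ">>>" in YAML: its name, and indented under it one key for each argument. carry_out: Moves the arm, as the interface text tells. Its arguments: {"type":"object","properties":{"increments":{"type":"array","items":{"type":"array","items":{"type":"array","items":{"type":"number","minimum":-1,"maximum":1}}}},"hand":{"type":"number"},"squeeze":{"type":"number"}},"required":["increments"]}

```bash
mkdir -p pics
cat > h.py <<'E'
import numpy as np, cv2
from rig import sense, optics, r, nets
def save(f,name):
    cv2.imwrite('pics/'+name, cv2.cvtColor(f['img'],cv2.COLOR_RGB2BGR))
def foc(f): return f['img'].shape[0]/2/np.tan(np.radians(f['fov_y'])/2)
def cloud(f):
    F=foc(f); z=f['range_z'].astype(float); v,u=np.mgrid[:z.shape[0],:z.shape[1]]
    C=np.stack([(u-f['cx'])*z/F,(v-f['cy'])*z/F,z],-1)
    return (C-f['t'])@f['R']
def proj(f,X):
    c=f['R']@np.array(X)+f['t'];F=foc(f); return c[0]/c[2]*F+f['cx'],c[1]/c[2]*F+f['cy']
E
python3 - <<'E'
from h import *
print(sense(), r.tip_reach)
for c in ['side','top','wrist']:
    f=optics.grab_frame(c); save(f,c+'0.png'); print(c,f['fov_y'],-f['R'].T@f['t'])
    for n in ['tester','short_foot','press_corner','wedge','wedge_heel','wedge_tip','lamp_a','boot','tally']:
        try: print(n,[(np.round(d['point']),round(d['confidence'],2)) for d in nets.tip_of(n,c)][:4])
        except Exception as e: print(n,e)
E
```

```text
{'clock': 0.0, 'qpos': array([-1.21340770e+00,  3.53662939e-01,  1.63415092e+00,  1.07114856e-05,
        1.15518654e+00, -2.42867078e-03]), 'qvel': array([ 6.59034417e-04,  1.84315229e-03,  4.14058392e-04, -1.49809350e-03,
        4.55372046e-04,  8.38704147e-05]), 'joint_efforts': array([-6.85879131e-04, -6.05250335e+01, -3.42065406e+01, -1.09590437e-04,
        9.14760225e-03,  9.08845266e-06]), 'eef_pos': array([ 219.89273065, -584.55791673,  252.54523593]), 'tcp_rot': array([-3.14018494e+00, -1.32124294e-05,  3.59812958e-01]), 'contact_force': array([ 0.1915848 , -0.38694126, -0.29618199]), 'wrist_torque': array([-0.01964839, -0.00749846, -0.01471179]), 'opening': 0.9957845184314696} 22.0
side 57.90331276895517 [ 273.12154106 -455.16824233  588.78391071]
tester [(array([496.,  94.,  -3.]), 0.88)]
short_foot [(array([451., -39.,   2.]), 0.53)]
press_corner [(array([539., 226.,  49.]), 0.68), (array([608., 464.,   3.]), 0.4)]
wedge [(array([ 329., -161.,   -2.]), 0.87), (array([ 465., -147.,    1.]), 0.61), (array([ 593., -268.,    5.]), 0.59)]
wedge_heel [(array([ 486., -200.,   
[... 802 characters left out ...]
-0.]), 0.62), (array([614., 466.,  -1.]), 0.29)]
wedge_heel [(array([ 482., -202.,   -4.]), 0.93), (array([ 584., -218.,    1.]), 0.71), (array([ 286., -126.,   -2.]), 0.56)]
wedge_tip [(array([ 602., -323.,    2.]), 0.87), (array([446., -99.,   2.]), 0.78), (array([ 365., -199.,   -0.]), 0.74)]
lamp_a [(array([ 641., -134.,    3.]), 0.94), (array([640., 137.,   4.]), 0.8), (array([615., 466.,  -5.]), 0.56), (array([407., 271.,   3.]), 0.53)]
boot [(array([405., 521.,   3.]), 0.8)]
tally [(array([675., -28.,  -4.]), 0.68)]
wrist 58.941046213981345 [ 288.78282184 -559.85188473  374.82046482]
tester []
short_foot []
press_corner []
wedge []
wedge_heel []
wedge_tip []
lamp_a []
boot []
tally []
```

View pics/side0.png

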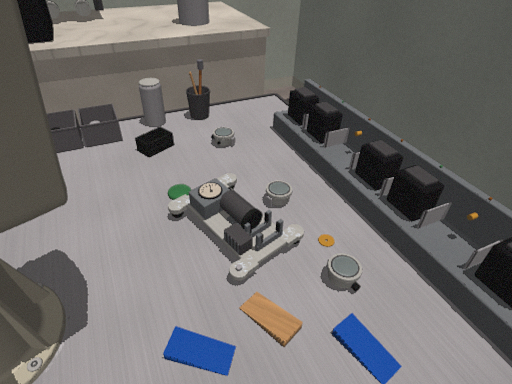

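View pics/top0.png

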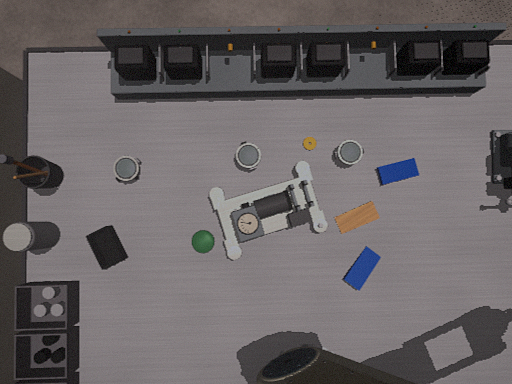

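```bash
cat >> h.py <<'E'
def wedge_pose(f,verbose=True):
    P=cloud(f); hsv=cv2.cvtColor(f['img'],cv2.COLOR_RGB2HSV)
    m=(hsv[...,0]>4)&(hsv[...,0]<25)&(hsv[...,1]>85)&(P[...,2]<35)&(P[...,2]>-10)&(P[...,1]<40)&(P[...,1]>-330)&(P[...,0]<600)&(P[...,0]>350)
    m=cv2.morphologyEx(m.astype(np.uint8),cv2.MORPH_OPEN,np.ones((3,3)))
    n,l,s,_=cv2.connectedComponentsWithStats(m)
    k=1+np.argmax(s[1:,4]); q=P[l==k]; rc=cv2.minAreaRect(q[:,:2].astype(np.float32))
    return rc,cv2.boxPoints(rc),q
E
python3 - <<'E'
from h import *
for c in ['top','side']:
    f=optics.grab_frame(c); rc,b,q=wedge_pose(f); print(c,rc,len(q),'\n',b.round(1), q.mean(0))
    A=np.c_[q[:,:2],np.ones(len(q))]; g=np.linalg.lstsq(A,q[:,2],rcond=None)[0]; print(g, np.degrees(np.arctan2(-g[1],-g[0])))
    P=cloud(f)
    # lug tops by candidate
    for nm,X in dict(short=(452,-40,36),press=(540,226,46),fr=(0,0,0),).items():
        if nm=='fr': continue
        d=np.hypot(P[...,0]-X[0],P[...,1]-X[1]); m=(d<35)&(P[...,2]>28)&(P[...,2]<55)
        q=P[m]; print(nm,len(q),q.mean(0), np.median(q[:,2]),q[:,:2].min(0),q[:,:2].max(0))
    im=cv2.resize(f['img'][140:290,190:420] if c=='top' else f['img'][170:360,150:380],None,fx=3.2,fy=3.1,interpolation=cv2.INTER_CUBIC)
    cv2.imwrite('pics/z_%s.png'%c,im[...,::-1])
E
```

```text
top ((466.91046142578125, -150.23739624023438), (49.95799255371094, 109.51885986328125), 22.43340301513672) 761 
 [[ 422.9 -109.2]
 [ 464.7 -210.4]
 [ 510.9 -191.3]
 [ 469.1  -90.1]] [ 467.41087233 -150.55395703   11.94374396]
[  0.03148626  -0.16215808 -27.18681758] 100.98839817243574
short 276 [458.43888603 -44.16068046  34.90351627] 34.595883125995925 [430.03408938 -66.09424561] [486.33830705 -22.72677563]
press 249 [530.43884614 223.9848493   47.04452959] 47.08071030786349 [505.18315433 196.21188699] [555.48050032 246.31820575]
side ((465.1445617675781, -151.34327697753906), (50.6949348449707, 109.8975830078125), 22.337785720825195) 1577 
 [[ 420.8 -110.2]
 [ 462.6 -211.8]
 [ 509.5 -192.5]
 [ 467.7  -90.9]] [ 464.66937226 -158.18582677   11.34858603]
[  0.11063448  -0.10424533 -56.55000498] 136.7031079155115
short 538 [458.3593934  -40.19147646  35.09509342] 33.773482204615284 [428.16081928 -67.01483105] [486.50413191  -5.45419748]
press 181 [532.1473943  221.9821388   44.95990058] 45.788172772124405 [506.73016849 198.03107045] [555.07168326 246.25834249]
```

View pics/z_top.png

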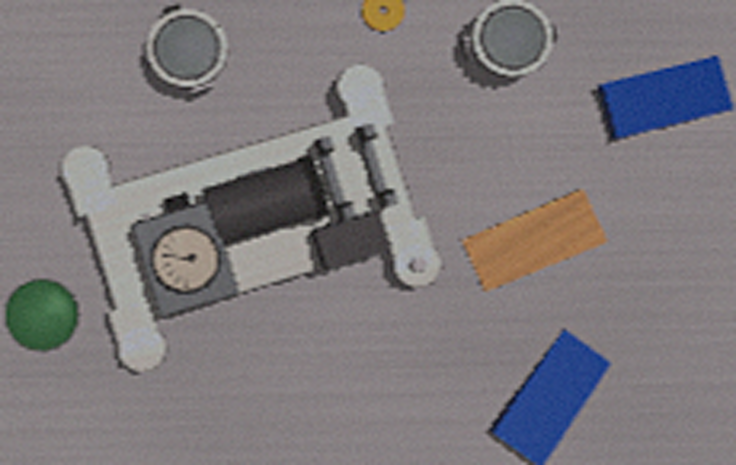

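View pics/z_side.png

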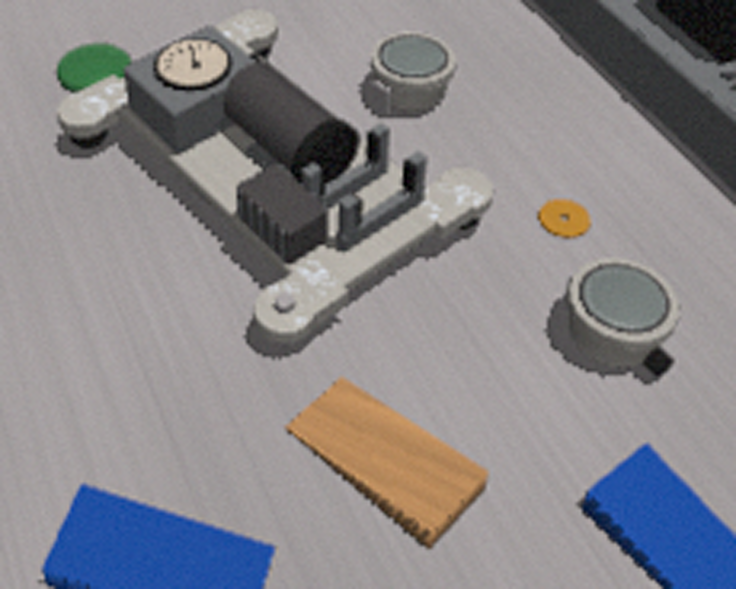

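Run:
```python
from h import *
for c in ['top','side']:
    f=optics.grab_frame(c); P=cloud(f); F=foc(f)
    u,v=(320.6,225.5) if c=='top' else (150+285/3.2,170+300/3.1)
    o=-f['R'].T@f['t']; d=f['R'].T@np.array([(u-f['cx'])/F,(v-f['cy'])/F,1]); s=(34-o[2])/d[2]; print(c,'dot',o+s*d)
    # model fit: outline of lug circle: points of tester at height 28..55
    from scipy.optimize import least_squares
    m=(P[...,2]>22)&(P[...,2]<100)&(P[...,0]>400)&(P[...,0]<600)&(P[...,1]>-80)&(P[...,1]<270)
    n,l,st,_=cv2.connectedComponentsWithStats(m.astype(np.uint8)); k=1+np.argmax(st[1:,4]); q=P[l==k]
    rc=cv2.minAreaRect(q[:,:2].astype(np.float32)); print(rc, 'expect 200x280 size, 240+40 by 160+40')
    # tilt plane from lug+bed tops
    for it,(cx,cy) in enumerate([(450,-45),(535,226),(604,0),(381,181)]):
        d=np.hypot(P[...,0]-cx,P[...,1]-cy); w=P[(d<14)&(P[...,2]>25)]; print(cx,cy,len(w),np.median(w[:,2]) if len(w) else None)
```

```text
top dot [447.38837554 -48.18298352  34.        ]
((493.0385437011719, 89.08326721191406), (178.73220825195312, 290.9346923828125), 11.270917892456055) expect 200x280 size, 240+40 by 160+40
450 -45 85 35.08667321832288
535 226 87 47.4068881927603
604 0 85 40.764276150811284
381 181 91 41.034660624079955
side dot [449.20733936 -45.04776471  34.        ]
((491.0111999511719, 88.6209945678711), (180.44442749023438, 287.1913146972656), 11.892279624938965) expect 200x280 size, 240+40 by 160+40
450 -45 129 33.690855095041286
535 226 58 46.17055122043017
604 0 90 39.73113948529034
381 181 76 39.6438218818495
```

```bash
cat >> h.py <<'E'
from scipy.spatial.transform import Rotation as Ro
def go(target,yaw=None,s=None):
    s=s or sense(); R0=Ro.from_euler('xyz',s['tcp_rot']); p=s['eef_pos']
    d=R0.inv().apply(np.array(target)-p)/400
    w=np.zeros(3)
    if yaw is not None: w=(R0.inv()*Ro.from_euler('xyz',[np.pi,0,np.radians(yaw)])).as_rotvec()/np.radians(60)
    print('pos',p.round(1),'rpy',np.degrees(s['tcp_rot']).round(1),'F',s['contact_force'].round(1),'t',round(s['clock'],2)); print('shift',d.round(4),'turn',w.round(4))
E
python3 -c "
from h import *
go([535,-185,150],95.6)"
```

```text
pos [ 220.  -585.   253.3] rpy [-180.    -0.    20.6] F [-0.7 -0.2 -0.1] t 1.7
shift [ 1.089  -0.6588  0.2582] turn [-0.0000e+00 -1.0000e-04 -1.2498e+00]
```

>>> carry_out:
  increments:
    - [[0.5,-0.3,0,0,0,-0.6],[0.5,-0.3,0,0,0,-0.6],[0.5,-0.3,0,0,0,-0.6],[0.5,-0.3,0,0,0,-0.6],[0.5,-0.3,0,0,0,-0.6]]
  hand: 1
  squeeze: 60

```text
clock: 2.12
eef_pos: [350.3, -420.2, 253.4]
tcp_rot: [3.141, 0.0, 0.99]
contact_force: [0.9, -1.1, -0.1]
opening: 0.297
```

```bash
python3 -c "
from h import *
go([535,-185,150],95.6);print(r.tip_reach)"
```

```text
pos [ 350.3 -420.2  253.4] rpy [180.    0.   56.7] F [ 0.9 -1.1 -0.1] t 2.12
shift [0.7451 0.0636 0.2585] turn [ 3.000e-04  2.000e-04 -6.476e-01]
22.0
```

>>> carry_out:
  increments:
    - [[0.5,0.04,0.1,0,0,-0.64],[0.5,0.04,0.1,0,0,-0.64],[0.5,0.04,0.1,0,0,-0.64],[0.5,0.04,0.1,0,0,-0.64],[0.5,0.04,0.1,0,0,-0.64]]

```text
clock: 2.53
eef_pos: [474.6, -262.0, 213.1]
tcp_rot: [3.141, 0.0, 1.616]
contact_force: [0.1, -1.1, -0.3]
opening: -0.001
```

```bash
python3 -c "
from h import *
go([535,-185,80],95.6);print(r.tip_reach)"
```

```text
pos [ 474.6 -262.   213.1] rpy [180.    0.   92.6] F [ 0.1 -1.1 -0.3] t 2.53
shift [0.1854 0.1595 0.3328] turn [ 0.0005  0.0001 -0.05  ]
22.0
```

>>> carry_out:
  increments:
    - [[0.185,0.16,0.1,0,0,-0.05],[0.185,0.16,0.2,0,0,-0.05],[0.185,0.16,0.33,0,0,-0.05],[0.185,0.16,0.33,0,0,-0.05],[0.185,0.16,0.33,0,0,-0.05]]

```text
clock: 2.95
eef_pos: [532.5, -184.7, 75.9]
tcp_rot: [-3.135, -0.003, 1.664]
contact_force: [-1.9, 0.7, 0.3]
opening: 0.001
```

```bash
python3 -c "
from h import *
go([535,-185,33],95.6)
f=optics.grab_frame('side'); save(f,'s1.png')
f=optics.grab_frame('wrist'); save(f,'w1.png')
"
```

```text
pos [ 532.5 -184.7   75.9] rpy [-179.6   -0.2   95.3] F [-1.9  0.7  0.3] t 2.95
shift [-0.0018  0.0069  0.1073] turn [-0.0062 -0.0032 -0.0043]
```

View pics/s1.png

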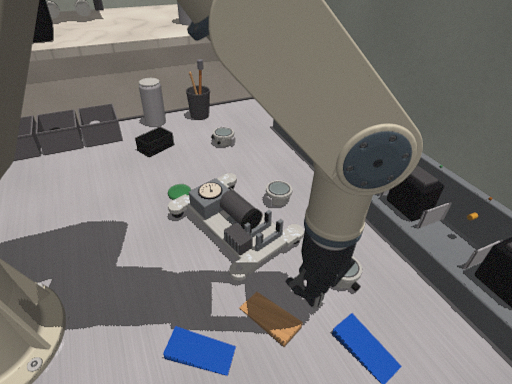

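View pics/w1.png

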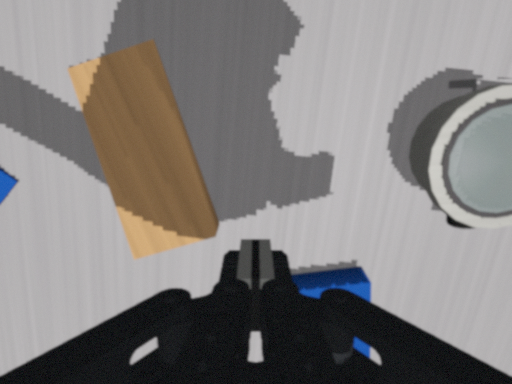

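>>> carry_out:
  increments:
    - [[0,0,0.05,0,0,0],[0,0,0.1,0,0,0],[0,0,0.112,0,0,0],[0,0,0.112,0,0,0]]

```text
clock: 3.38
eef_pos: [534.4, -188.5, 37.4]
tcp_rot: [3.142, 0.0, 1.661]
contact_force: [-0.7, 0.1, 0.2]
opening: 0.001
```

```bash
python3 -c "
from h import *
go([505,-190,31],95.6)
f=optics.grab_frame('wrist'); save(f,'w2.png')
P=cloud(f); rc,b,q=wedge_pose(f); print(rc,b)
"
```

```text
pos [ 534.4 -188.5   37.4] rpy [180.    0.   95.2] F [-0.7  0.1  0.2] t 3.38
shift [ 0.0028 -0.0736  0.016 ] turn [ 0.0001  0.0001 -0.007 ]
((464.5299072265625, -151.46929931640625), (55.30762481689453, 109.97293853759766), 22.361417770385742) [[ 418.03613  -111.138504]
 [ 459.87506  -212.84175 ]
 [ 511.02368  -191.8001  ]
 [ 469.18475   -90.09685 ]]
```

View pics/w2.png

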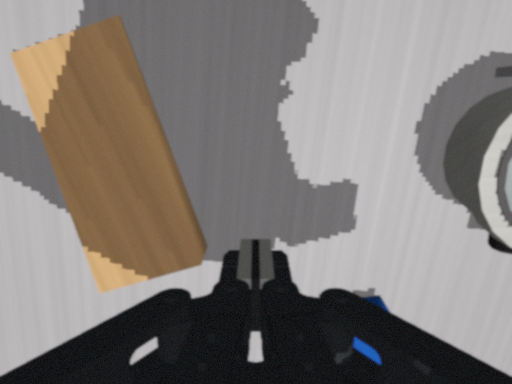

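>>> carry_out:
  increments:
    - [[0,0,0.016,0,0,0],[0.0,-0.015,0.016,0,0,0],[0,-0.03,0.016,0,0,0],[0,-0.045,0.016,0,0,0],[0,-0.055,0.016,0,0,0]]

```text
clock: 3.85
eef_pos: [511.8, -189.7, 30.5]
tcp_rot: [3.142, 0.0, 1.662]
contact_force: [0.9, -0.0, 0.5]
opening: -0.002
```

```bash
cat >> h.py <<'E'
def wp(cam='wrist',name=None,foot=(448.5,-46.5)):
    f=optics.grab_frame(cam)
    if name: save(f,name)
    rc,b,q=wedge_pose(f)
    (cx,cy),(w,hh),a=rc; e=[(b[i]+b[(i+1)%4])/2 for i in range(4)]
    # long axis mids
    L=[np.linalg.norm(b[(i+1)%4]-b[i]) for i in range(4)]
    sh=[e[i] for i in np.argsort(L)[:2]]
    # tip is the closer one to foot
    foot=np.array(foot); sh.sort(key=lambda p:np.linalg.norm(p-foot))
    tip,heel=sh; ax=(tip-heel)/np.linalg.norm(tip-heel); dv=foot-tip
    print(cam,'tip',tip.round(1),'heel',heel.round(1),'ang',round(float(np.degrees(np.arctan2(ax[1],ax[0]))),1),'size',np.round((w,hh),1),'foot along',round(float(dv@ax),1),'left',round(float(dv@[-ax[1],ax[0]]),1))
    return f,tip,heel,ax
E
python3 -c "
from h import *
go([505,-190,31],95.6)
wp(); wp('top'); wp('side')
"
```

```text
pos [ 511.8 -189.7   30.5] rpy [180.    0.   95.2] F [ 0.9 -0.   0.5] t 3.85
shift [ 0.0007 -0.0169 -0.0013] turn [ 0.0001  0.0001 -0.0062]
wrist tip [439.2 -96.3] heel [ 472.7 -201.6] ang 107.7 size [ 60.  110.5] foot along 44.6 left -24.0
top tip [444.3 -94. ] heel [ 474.3 -196.7] ang 106.3 size [ 49.2 106.9] foot along 44.5 left -17.3
side tip [442.3 -94.8] heel [ 472.8 -201.1] ang 106.0 size [ 50.2 110.5] foot along 44.8 left -19.3
```

>>> carry_out:
  increments:
    - [[0,-0.01,0,0,0,0],[0.0,-0.02,0,0,0,0],[0,-0.03,0,0,0,0],[0,-0.038,0,0,0,0],[0,-0.038,0,0,0,0]]

```text
clock: 4.42
eef_pos: [496.5, -190.8, 29.9]
tcp_rot: [-3.141, -0.0, 1.662]
contact_force: [0.3, -0.6, -0.4]
opening: 0.002
```

```bash
python3 -c "
from h import *
go([505,-190,31],95.6)
wp(name='w3.png'); wp('top'); wp('side')
"
```

```text
pos [ 496.5 -190.8   29.9] rpy [-179.9   -0.    95.2] F [ 0.3 -0.6 -0.4] t 4.42
shift [ 0.0001  0.0213 -0.0026] turn [-0.0009 -0.0004 -0.0063]
wrist tip [446.4 -88.3] heel [ 459.2 -197.8] ang 96.7 size [ 51.6 110.3] foot along 41.3 left -7.0
top tip [446.3 -88.7] heel [ 459.4 -196.9] ang 96.9 size [ 49. 109.] foot along 41.6 left -7.3
side tip [444.4 -89.3] heel [ 457.1 -198.5] ang 96.6 size [ 50.3 109.9] foot along 42.1 left -9.0
```

>>> carry_out:
  increments:
    - [[0,-0.008,0,0,0,0],[0.0,-0.016,0,0,0,0],[0,-0.024,0,0,0,0],[0,-0.024,0,0,0,0]]

```text
clock: 4.9
eef_pos: [487.1, -191.8, 30.0]
tcp_rot: [-3.141, -0.0, 1.662]
contact_force: [-0.9, -0.2, 0.8]
opening: -0.004
```

```bash
python3 -c "
from h import *
go([505,-190,31],95.6)
wp(name='w3.png'); wp('top'); wp('side')
"
```

```text
pos [ 487.1 -191.8   30. ] rpy [-180.    -0.    95.2] F [-0.9 -0.2  0.8] t 4.9
shift [ 0.0003  0.045  -0.0025] turn [-0.0006 -0.0003 -0.0062]
wrist tip [447.7 -86. ] heel [ 449.1 -196. ] ang 90.7 size [ 50.6 110. ] foot along 39.5 left -1.3
top tip [447.7 -85.3] heel [ 450.4 -196. ] ang 91.4 size [ 48.4 110.7] foot along 38.8 left -1.8
side tip [446.3 -85.9] heel [ 446.7 -196.5] ang 90.2 size [ 49.6 110.6] foot along 39.4 left -2.3
```

View pics/w3.png

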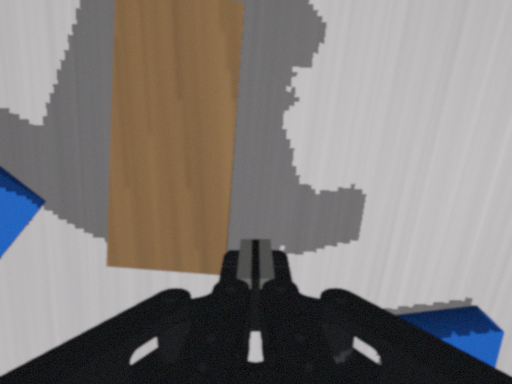

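>>> carry_out:
  increments:
    - [[0,0.05,0,0,0,0],[-0.05,0.05,0,0,0,0],[-0.12,0.05,0,0,0,0],[-0.12,0.05,0,0,0,0.07],[-0.12,0.05,0,0,0,0.07]]

```text
clock: 5.47
eef_pos: [512.5, -238.9, 30.1]
tcp_rot: [3.141, 0.0, 1.584]
contact_force: [-0.8, 0.3, 0.4]
opening: -0.003
```

```bash
python3 -c "
from h import *
go([449.3,-222,31],91)
wp('side')
"
```

```text
pos [ 512.5 -238.9   30.1] rpy [180.    0.   90.8] F [-0.8  0.3  0.4] t 5.47
shift [ 0.0443 -0.1575 -0.0024] turn [ 0.0004  0.0002 -0.0039]
side tip [446.  -86.2] heel [ 446.9 -196.5] ang 90.5 size [ 49.9 110.3] foot along 39.6 left -2.8
```

>>> carry_out:
  increments:
    - [[0,-0.1,0,0,0,0],[0,-0.158,0,0,0,0],[0,-0.158,0,0,0,0],[0.045,-0.158,0,0,0,0],[0.045,-0.158,0,0,0,0]]

```text
clock: 5.93
eef_pos: [447.8, -218.9, 30.0]
tcp_rot: [-3.14, -0.001, 1.591]
contact_force: [-0.4, 0.0, -1.4]
opening: 0.004
```

```bash
python3 -c "
from h import *
go([449.3,-172,31],91)
wp('wrist','w4.png'); wp('side','s4.png')
"
```

```text
pos [ 447.8 -218.9   30. ] rpy [-1.799e+02 -1.000e-01  9.110e+01] F [-0.4  0.  -1.4] t 5.93
shift [ 0.1171  0.006  -0.0024] turn [-0.0012 -0.0011  0.0023]
wrist tip [ 448.1 -111.9] heel [ 448.8 -196.1] ang 90.5 size [49.7 84.2] foot along 65.4 left -1.0
side tip [446.6 -85.8] heel [ 446.8 -169.1] ang 90.1 size [49.6 83.3] foot along 39.3 left -2.0
```

View pics/w4.png

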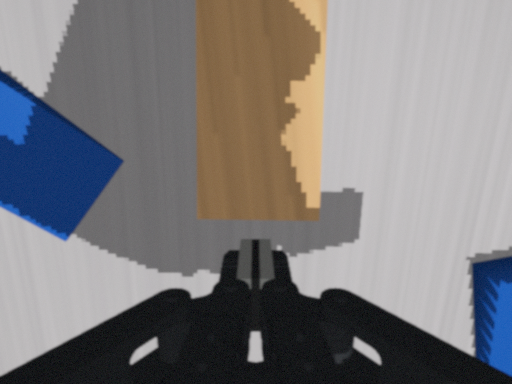

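>>> carry_out:
  increments:
    - [[0.03,0.003,0,0,0,0],[0.05,0.003,0,0,0,0],[0.07,0.003,0,0,0,0],[0.09,0.003,0,0,0,0],[0.1,0.003,0,0,0,0]]

```text
clock: 6.45
eef_pos: [449.1, -179.7, 30.0]
tcp_rot: [-3.141, -0.0, 1.59]
contact_force: [0.5, -0.9, -0.3]
opening: -0.002
```

```bash
python3 -c "
from h import *
go([449.3,-172,31],91)
wp('wrist'); wp('side','s5.png')
"
```

```text
pos [ 449.1 -179.7   30. ] rpy [-180.    -0.    91.1] F [ 0.5 -0.9 -0.3] t 6.45
shift [ 0.0193  0.0009 -0.0024] turn [-0.0003 -0.0002  0.0014]
wrist tip [445.1 -72.7] heel [ 447.  -169.6] ang 91.1 size [49.8 96.9] foot along 26.2 left -3.9
side tip [445.9 -51.2] heel [ 416.4 -116.4] ang 65.7 size [71.5 37.9] foot along 5.4 left -0.5
```

View pics/s5.png

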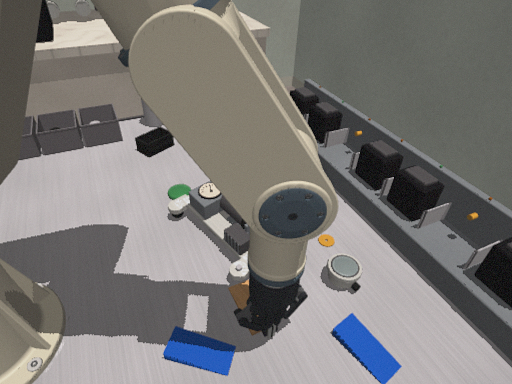

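>>> carry_out:
  increments:
    - [[0.01,0,0,0,0,0],[0.018,0,0,0,0,0],[0.025,0,0,0,0,0],[0.03,0,0,0,0,0],[0.035,0,0,0,0,0]]

```text
clock: 6.97
eef_pos: [449.6, -167.6, 30.3]
tcp_rot: [3.14, 0.001, 1.589]
contact_force: [-0.9, -5.9, -0.3]
opening: 0.003
```

>>> carry_out:
  increments:
    - [[0.005,0,0,0,0,0],[0.01,0,0,0,0,0],[0.015,0,0,0,0,0],[0.02,0,0,0,0,0],[0.025,0,0,0,0,0]]

```text
clock: 7.38
eef_pos: [449.3, -157.5, 30.3]
tcp_rot: [3.14, 0.001, 1.589]
contact_force: [0.0, -5.1, 0.9]
opening: 0.0
```

```bash
python3 -c "
from h import *
go([449.3,-172,31],91)
wp('wrist','w6.png'); f=wp('top','t6.png')[0]; P=cloud(f)
for cx,cy in [(450,-45),(535,226),(604,0),(381,181)]:
        d=np.hypot(P[...,0]-cx,P[...,1]-cy); w=P[(d<14)&(P[...,2]>25)&(P[...,2]<60)]; print(cx,cy,len(w),np.median(w[:,2]) if len(w) else None)
"
```

```text
pos [ 449.3 -157.5   30.3] rpy [1.799e+02 1.000e-01 9.100e+01] F [ 0.  -5.1  0.9] t 7.38
shift [-0.0362 -0.0006 -0.0018] turn [0.0011 0.001  0.0006]
wrist tip [444.8 -50.5] heel [ 447.  -147.4] ang 91.3 size [49.7 96.9] foot along 3.9 left -3.8
top tip [447.  -55.4] heel [ 446.8 -146. ] ang 89.9 size [90.6 48.6] foot along 8.9 left -1.5
450 -45 86 38.609936083738035
535 226 89 43.50360067217085
604 0 87 40.69451374369551
381 181 89 40.71821755993836
```

View pics/w6.png

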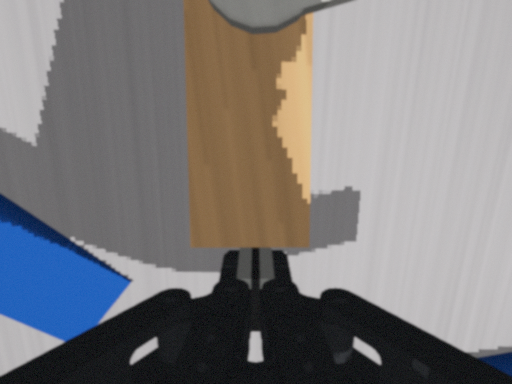

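View pics/t6.png

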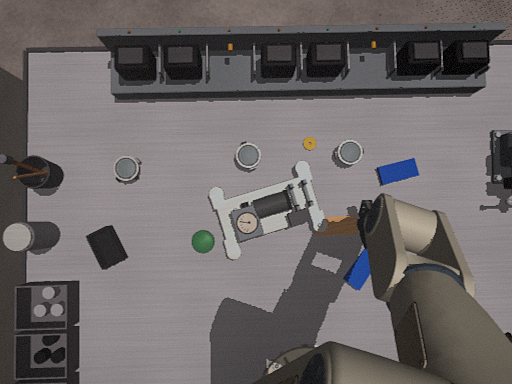

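>>> carry_out:
  increments:
    - [[0.005,0,0,0,0,0],[0.01,0,0,0,0,0],[0.014,0,0,0,0,0],[0.018,0,0,0,0,0],[0.022,0,0,0,0,0]]

```text
clock: 7.9
eef_pos: [448.8, -148.5, 30.1]
tcp_rot: [3.141, 0.001, 1.589]
contact_force: [-0.1, -5.0, -0.9]
opening: 0.003
```

>>> carry_out:
  increments:
    - [[0.003,0,0,0,0,0],[0.005,0,0,0,0,0]]

```text
clock: 8.07
eef_pos: [448.7, -146.3, 30.1]
tcp_rot: [3.141, 0.0, 1.589]
contact_force: [0.6, -4.6, -0.0]
opening: 0.001
```

```bash
cat >> h.py <<'E'
def lv():
  for c in ['top','side']:
    f=optics.grab_frame(c); P=cloud(f); o=[]
    for cx,cy in [(450,-45),(535,226),(604,0),(381,181)]:
        d=np.hypot(P[...,0]-cx,P[...,1]-cy); w=P[(d<14)&(P[...,2]>25)&(P[...,2]<60)]; o.append((len(w),round(float(np.median(w[:,2])),1) if len(w) else None))
    print(c,'short,press,fr,nl',o)
E
python3 -c "
from h import *
go([449.3,-172,31],91); lv()"
```

```text
pos [ 448.7 -146.3   30.1] rpy [180.   0.  91.] F [ 0.6 -4.6 -0. ] t 8.07
shift [-0.0642  0.0003 -0.0021] turn [0.0004 0.0004 0.0006]
top short,press,fr,nl [(88, 40.2), (91, 42.1), (87, 41.7), (91, 40.8)]
side short,press,fr,nl [(61, 39.1), (0, None), (54, 39.8), (79, 39.8)]
```

>>> carry_out:
  increments:
    - [[0.003,0,0,0,0,0],[0.006,0,0,0,0,0],[0.009,0,0,0,0,0]]

```text
clock: 8.42
eef_pos: [448.6, -142.6, 30.1]
tcp_rot: [3.141, 0.0, 1.589]
contact_force: [0.2, -5.5, 0.3]
opening: -0.001
```

>>> carry_out:
  increments:
    - [[0.002,0,0,0,0,0],[0.004,0,0,0,0,0]]

```text
clock: 8.58
eef_pos: [448.5, -141.0, 30.1]
tcp_rot: [3.141, 0.0, 1.589]
contact_force: [-0.1, -5.2, -0.5]
opening: 0.002
```

>>> carry_out:
  increments:
    - [[0.002,0,0,0,0,0],[0.004,0,0,0,0,0]]

```text
clock: 8.75
eef_pos: [448.6, -139.5, 30.1]
tcp_rot: [3.141, 0.0, 1.589]
contact_force: [-0.1, -7.2, -1.2]
opening: 0.005
```

>>> carry_out:
  increments:
    - [[0.002,0,0,0,0,0],[0.003,0,0,0,0,0]]

```text
clock: 8.92
eef_pos: [448.7, -138.6, 30.2]
tcp_rot: [3.141, 0.001, 1.589]
contact_force: [-0.8, -8.7, -1.6]
opening: 0.002
```

```bash
python3 -c "
from h import *
go([449.3,-172,31],91); lv()"
```

```text
pos [ 448.7 -138.6   30.2] rpy [180.    0.   91.1] F [-0.8 -8.7 -1.6] t 8.92
shift [-0.0836 -0.     -0.0021] turn [0.0006 0.0007 0.0009]
top short,press,fr,nl [(87, 41.1), (90, 41.0), (89, 41.0), (91, 40.5)]
side short,press,fr,nl [(42, 40.0), (0, None), (80, 39.7), (84, 39.8)]
```

>>> carry_out:
  increments:
    - [[0.001,0,0,0,0,0],[0.001,0,0,0,0,0]]

```text
clock: 9.18
eef_pos: [448.7, -138.2, 30.2]
tcp_rot: [3.141, 0.001, 1.589]
contact_force: [0.4, -8.6, -1.4]
opening: -0.001
```

```bash
python3 -c "
from h import *
for i in range(4): optics.grab_frame('wrist'); print(sense()['contact_force'].round(1))
go([449.3,-172,31],91); lv()"
```

```text
[ 0.6 -7.5 -1.9]
[ 0.6 -8.1 -1.2]
[-0.6 -8.  -1.6]
[ 0.3 -8.5 -0.7]
pos [ 448.7 -138.2   30.2] rpy [180.   0.  91.] F [ 0.3 -8.5 -0.7] t 9.38
shift [-0.0844 -0.0001 -0.0021] turn [0.0007 0.0007 0.0008]
top short,press,fr,nl [(87, 40.9), (90, 40.6), (88, 40.9), (92, 40.7)]
side short,press,fr,nl [(43, 39.8), (0, None), (78, 39.8), (88, 39.9)]
```

>>> carry_out:
  increments:
    - [[0.001,0,0,0,0,0],[0.002,0,0,0,0,0],[0.002,0,0,0,0,0]]

```text
clock: 9.73
eef_pos: [448.8, -137.6, 30.2]
tcp_rot: [3.141, 0.001, 1.589]
contact_force: [-0.3, -9.7, -1.9]
opening: -0.005
```

```bash
python3 -c "
from h import *
for i in range(4): optics.grab_frame('wrist'); print(sense()['contact_force'].round(1))
go([449.3,-172,31],91); lv()"
```

```text
[ -0.2 -10.1  -1.6]
[-0.4 -9.7 -1.1]
[ 0.4 -9.9 -1.9]
[ -0.1 -10.5  -1.8]
pos [ 448.9 -137.6   30.2] rpy [1.799e+02 1.000e-01 9.110e+01] F [ -0.1 -10.5  -1.8] t 9.93
shift [-0.0859 -0.0005 -0.0019] turn [0.0009 0.001  0.001 ]
top short,press,fr,nl [(87, 41.7), (89, 40.9), (87, 41.3), (90, 40.6)]
side short,press,fr,nl [(40, 40.3), (0, None), (77, 39.8), (84, 40.1)]
```

>>> carry_out:
  increments:
    - [[-0.02,0,0,0,0,0],[-0.08,0,0,0,0,0],[-0.1,0,-0.05,0,0,0],[-0.1,0,-0.15,0,0,0],[-0.1,0,-0.25,0,0,0]]

```text
clock: 10.45
eef_pos: [447.4, -176.8, 130.0]
tcp_rot: [-3.137, -0.002, 1.587]
contact_force: [1.3, -2.1, 0.1]
opening: 0.002
```

>>> carry_out:
  increments:
    - [[0,0,-0.2,0,0,0],[0,0,-0.2,0,0,0],[0,0,-0.2,0,0,0]]

```text
clock: 10.7
eef_pos: [452.3, -178.1, 217.1]
tcp_rot: [3.132, 0.003, 1.589]
contact_force: [0.7, -0.9, 0.3]
opening: -0.0
```

```bash
python3 -c "
from h import *
lv(); wp('side','s8.png');
for c in ['top','side']: 
  f=optics.grab_frame(c); print([(d['point'],d['confidence']) for d in nets.tip_of('press_corner',c)][:1],[(d['point'],d['confidence']) for d in nets.tip_of('tester',c)][:1])
  P=cloud(f);d=np.hypot(P[...,0]-540,P[...,1]-226); m=(d<35)&(P[...,2]>28)&(P[...,2]<55)
  q=P[m]; print(len(q),q[:,:2].min(0),q[:,:2].max(0))
save(f,'t8.png')
go([534,226,120],91)"
```

```text
top short,press,fr,nl [(86, 41.5), (90, 41.1), (83, 41.4), (91, 41.0)]
side short,press,fr,nl [(126, 40.4), (55, 40.0), (15, 39.5), (83, 39.9)]
side tip [442.8 -17.6] heel [ 445.4 -128.5] ang 91.3 size [ 50. 111.] foot along -29.1 left -5.0
[([541.9, 223.8, 44.6], 0.57)] [([492.9, 90.5, -3.1], 0.85)]
263 [505.36530678 194.05029417] [556.35207077 247.12754448]
[([537.8, 232.7, 43.9], 0.72)] [([494.7, 93.2, -3.2], 0.79)]
155 [512.03237087 199.61763771] [557.55228515 248.34329221]
pos [ 448.5 -176.7  208.9] rpy [-1.799e+02 -1.000e-01  9.100e+01] F [-0.5  0.7  0.2] t 11.15
shift [1.0024 0.2324 0.2227] turn [-0.0021 -0.001   0.0005]
```

View pics/s8.png

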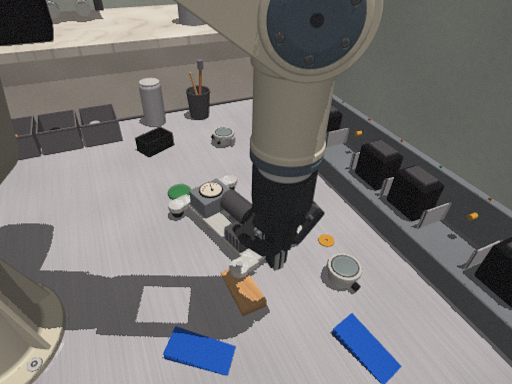

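>>> carry_out:
  increments:
    - [[0.5,0.115,0,0,0,0],[0.5,0.115,0,0,0,0],[0.5,0.115,0,0,0,0],[0.5,0.115,0,0,0,0],[0.5,0.115,0,0,0,0]]

```text
clock: 11.57
eef_pos: [491.3, 26.0, 209.5]
tcp_rot: [-3.141, -0.0, 1.589]
contact_force: [0.2, 0.3, 0.5]
opening: 0.001
```

>>> carry_out:
  increments:
    - [[0.5,0.115,0,0,0,0],[0.5,0.115,0,0,0,0],[0.5,0.115,0,0,0,0],[0.5,0.115,0,0,0,0],[0.5,0.115,0,0,0,0]]

```text
clock: 11.98
eef_pos: [533.6, 227.1, 209.3]
tcp_rot: [-3.141, 0.0, 1.589]
contact_force: [0.6, 0.0, 0.3]
opening: 0.001
```

```bash
python3 -c "
from h import *
go([537,229,100],91); f=optics.grab_frame('wrist'); save(f,'w9.png');go([537,229,100],91)"
```

```text
pos [533.6 227.1 209.3] rpy [-179.9    0.    91.1] F [0.6 0.  0.3] t 11.98
shift [0.0045 0.0088 0.2732] turn [-0.001   0.0002  0.0011]
pos [535.5 233.  209.7] rpy [179.9  -0.2  91.1] F [2.  4.3 0. ] t 12.03
shift [-0.011   0.0032  0.2741] turn [ 0.0014 -0.0035  0.0022]
```

View pics/w9.png

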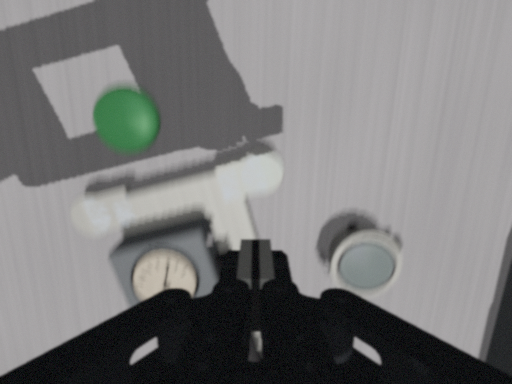

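```bash
python3 -c "
from h import *
f=optics.grab_frame('wrist'); print(proj(f,(536,227,40))); P=cloud(f)
d=np.hypot(P[...,0]-540,P[...,1]-230); m=(d<35)&(P[...,2]>28)&(P[...,2]<55)
q=P[m]; print(len(q),q[:,:2].min(0),q[:,:2].max(0));go([537,229,75],91)"
```

```text
(np.float64(254.97935248869967), np.float64(185.96725877683167))
2325 [505.03993552 197.92236423] [558.33260802 249.01924121]
pos [534.7 229.7 209.3] rpy [ 1.80e+02 -1.00e-01  9.13e+01] F [ 0.6 -0.5 -0.8] t 12.08
shift [-0.0025  0.0057  0.3359] turn [ 0.0004 -0.0015  0.0042]
```

>>> carry_out:
  increments:
    - [[0,0.008,0.1,0,0,0],[0,0.008,0.2,0,0,0],[0,0.008,0.28,0,0,0],[0,0.008,0.325,0,0,0],[0,0.008,0.325,0,0,0]]

```text
clock: 12.5
eef_pos: [533.7, 222.9, 75.3]
tcp_rot: [-3.134, 0.003, 1.589]
contact_force: [-1.9, -0.7, -0.5]
opening: -0.0
```

>>> carry_out:
  increments:
    - [[0,0,0.01,0,0,0],[0,0,0.02,0,0,0],[0,0,0.02,0,0,0]]

```text
clock: 12.75
eef_pos: [537.7, 224.8, 72.7]
tcp_rot: [3.14, -0.0, 1.589]
contact_force: [-0.4, 0.6, 0.7]
opening: 0.004
```

```bash
python3 -c "
from h import *
go([538,229,62],91); f=optics.grab_frame('side'); save(f,'s10.png')"
```

```text
pos [537.7 224.8  72.7] rpy [179.9  -0.   91. ] F [-0.4  0.6  0.7] t 12.75
shift [0.0106 0.001  0.0269] turn [ 0.0011 -0.0004  0.0004]
```

View pics/s10.png

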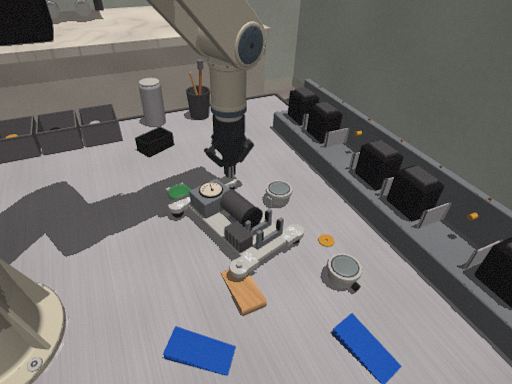

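Over the press lug at about (230,182), clear of the meter box. Shift y by 4 mm, then lower slowly.

>>> carry_out:
  increments:
    - [[0.01,0,0,0,0,0],[0.01,0,0.01,0,0,0],[0.01,0,0.018,0,0,0],[0.01,0,0.022,0,0,0],[0.01,0,0.022,0,0,0]]

```text
clock: 13.22
eef_pos: [536.7, 228.7, 62.9]
tcp_rot: [-3.141, 0.0, 1.589]
contact_force: [-0.4, -0.4, 0.4]
opening: 0.003
```

>>> carry_out:
  increments:
    - [[0,0,0.003,0,0,0],[0,0,0.005,0,0,0],[0,0,0.005,0,0,0]]

```text
clock: 13.47
eef_pos: [537.0, 228.8, 61.7]
tcp_rot: [-3.142, -0.0, 1.589]
contact_force: [-1.3, 0.1, 5.9]
opening: -0.001
```

>>> carry_out:
  increments:
    - [[0,0,0.002,0,0,0],[0,0,0.003,0,0,0],[0,0,0.003,0,0,0]]

```text
clock: 13.72
eef_pos: [537.1, 228.8, 61.5]
tcp_rot: [3.141, -0.0, 1.589]
contact_force: [-5.7, -2.3, 17.4]
opening: -0.0
```

>>> carry_out:
  increments:
    - [[0,0,0,0,0,0],[0,0,0,0,0,0],[0,0,0,0,0,0]]

```text
clock: 13.97
eef_pos: [537.1, 228.7, 61.5]
tcp_rot: [3.141, -0.0, 1.589]
contact_force: [-5.1, -1.8, 17.2]
opening: -0.002
```

```bash
python3 -c "
from h import *
lv(); go([538,229,62],91)"
```

```text
top short,press,fr,nl [(87, 41.5), (0, None), (85, 40.6), (0, None)]
side short,press,fr,nl [(120, 40.6), (77, 47.5), (89, 39.8), (85, 39.8)]
pos [537.1 228.8  61.5] rpy [180.  -0.  91.] F [-4.9 -1.9 17.5] t 14.07
shift [ 0.0005  0.0022 -0.0012] turn [ 0.0003 -0.0002  0.0005]
```

Level under 17 N. Now lift off and clear.

>>> carry_out:
  increments:
    - [[0,0,-0.005,0,0,0],[0,0,-0.02,0,0,0],[0,0,-0.1,0,0,0],[0,0,-0.2,0,0,0],[0,0,-0.3,0,0,0]]

```text
clock: 14.48
eef_pos: [536.2, 228.4, 180.8]
tcp_rot: [-3.139, 0.001, 1.589]
contact_force: [1.7, 0.2, 0.1]
opening: 0.0
```

>>> carry_out:
  increments:
    - [[-0.1,0,-0.3,0,0,0],[-0.3,-0.2,-0.3,0,0,0],[-0.4,-0.3,-0.3,0,0,0],[-0.4,-0.3,-0.3,0,0,0],[-0.4,-0.3,-0.3,0,0,0]]

```text
clock: 14.9
eef_pos: [441.9, 94.6, 286.7]
tcp_rot: [3.141, 0.0, 1.589]
contact_force: [0.9, -1.3, 0.2]
opening: 0.002
```

```bash
python3 -c "
from h import *
lv(); wp('side','s11.png'); wp('top','t11.png')
for n in ['tester','press_corner','lamp_a','boot','tally','lens_cover']:
  print(n,[np.round(d['point']) for d in nets.tip_of(n,'top')][:4],[np.round(d['point']) for d in nets.tip_of(n,'side')][:4])
go([538,229,62],91)"
```

```text
top short,press,fr,nl [(0, None), (89, 41.2), (87, 40.6), (22, 40.8)]
side short,press,fr,nl [(122, 40.5), (53, 40.0), (91, 39.8), (79, 39.8)]
side tip [442.3 -16.1] heel [ 445.2 -128.6] ang 91.5 size [ 50.2 112.5] foot along -30.5 left -5.4
top tip [ 471.  -109.4] heel [ 422.1 -111.1] ang 2.0 size [48.9 32.6] foot along -20.3 left 63.6
tester [array([492.,  90.,  -3.]), array([677., -29.,  -5.])] [array([497.,  92.,  -1.])]
press_corner [array([541., 227.,  41.])] [array([540., 226.,  40.]), array([444., -21.,   4.])]
lamp_a [array([613., 466.,  -1.]), array([641., 138.,   2.]), array([ 643., -134.,    2.])] [array([642., 141.,   1.]), array([612., 462.,  -2.]), array([ 644., -129.,    1.])]
boot [array([405., 524.,   6.])] [array([403., 522.,  -0.]), array([441., -70.,   2.])]
tally [array([674., -31.,  -1.])] [array([673., -27.,   1.])]
lens_cover [array([412., 270.,   2.])] [array([413., 271.,   2.])]
pos [443.2  95.8 285.6] rpy [-180.    0.   91.] F [-0.  -0.3 -0.5] t 15.7
shift [0.3287 0.2432 0.5589] turn [-0.0005  0.      0.0008]
```

View pics/s11.png

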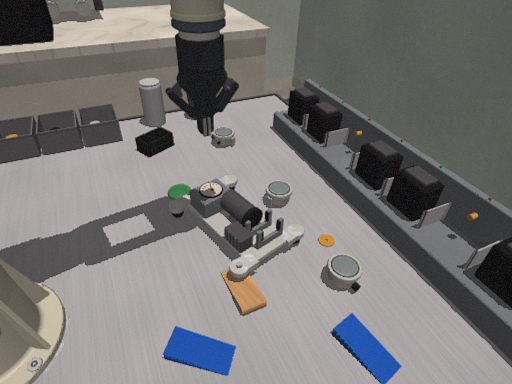

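View pics/t11.png

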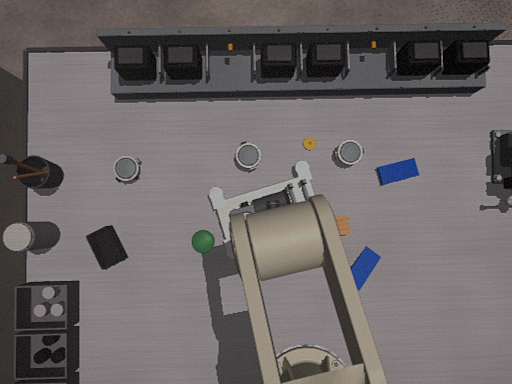

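```bash
python3 -c "
from rig import r; print(r.sign_off())"
```

```text
the job is handed in; nothing more can be done
None
```

The wooden wedge is under the short foot and the tester stands level. I handed the job in at about 16 s of the 64 s allowed; the hand-in reports no verdict.

- **Wedge:** I turned the wedge by nudging its heel sideways, then pushed it thin end first under the short foot. The push rose from about 5 N to about 10 N, where it was tight.
- **Rock check:** I pressed the diagonally opposite corner with about 17 N for roughly half a second. The lug tops that stayed in view held their heights. I then took the hand clear, with no contact force left on it.
- **Level:** in the last pictures the four lug tops measured 39.8 to 40.5 mm from the side camera, with the short-foot corner the highest. The top camera read 40.6 to 41.2 mm on the three it could still see. Both spreads are within the camera error.
- **Tester and bystanders:** from before-and-after network positions, the tester, press corner and bystanders moved only a few millimetres at most, which is network noise. The look-alike blue wedges looked untouched.

I could not measure two things directly: the load on the wedge and the load on the opposite foot. I inferred both from the rise in push force and the level readings. In the last top picture the arm hid the wedge, so that wedge reading was unusable. The side camera showed the wedge tip about 30 mm past the foot, with the foot about 5 mm off the wedge's centre line.

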